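# Feed a tray of tubes over the sill of a checking machine

### The arm

A 7-joint arm with a two-finger parallel gripper is mounted at the origin on the work surface. World frame = base frame: x ahead of the robot, y to its left, z up, the work surface at z = 0. Lengths are in m, angles in rad, forces in N, time in s.
With the tool pointing down it reaches from about 0.4 to 0.925 m from the base axis. Payload 4.1 kg.
Tool frame: the origin (TCP) lies at the very end of the fingers, on their centre line; the grasp point (between the pads) lies 19 mm behind it; z points along the fingers, x is the direction in which the jaws open and shut, and the axes are right-handed (so a half turn about z gives the same grasp; the last joint's range is limited). The gripper opens to 85 mm and grips with 20 to 120 N. Pads are 22 mm wide; open, the fingers measure 114 mm over their backs; the gripper's body (76 mm by 85 mm) begins 54 mm behind the grasp point. The pads swing forward as they close: fully open they stand 13 mm farther back than shut.
Start: joints at [1.089, 0.398, 0.045, 1.537, -0.019, 1.207, -0.051], TCP at [0.243, -0.603, 0.231] pointing down, gripper open.
Joint ranges: [-2.82, 2.82], [-0.49, 2.23], [-1.37, 1.46], [0, 2.46], [-1.36, 4.5], [0.23, 2], [-2.94, 2.94]. Speed limits (rad/s): [2.57, 2.57, 3.14, 3.14, 3.14, 3.14, 3.14].

### API

Orientations are given as a rotation vector (axis times angle).
In Python, from cell import ctrl gives the robot as it stands.
- The arm moves only by the tool send_rows, never from a script. Its argument "motion" is a list of rows, each a list of 3 entries, a list of its own where there are three numbers: the shift along the tool's x, y, z in m, then the turn about the tool's z in rad, then the finger opening in m, from 0 to 0.0854. A call has 1 to 12 rows; each row shifts and turns the commanded pose from where the row before left it, along the tool's axes as they then stand; what a row does not reach is not made up. A row lasts 1/10 s, in which the tool goes at most 50 mm and 8.59 degrees, less where a joint would pass 70% of its speed; a pose out of reach is approached as far as the arm can. A call with a gripper value outside its range is refused whole. The fingers move at their own pace and stop on an object; "squeeze" is the grip in N (left out, the last holds). Time passes only in rows, so rows that do not move let the fingers close. It gives the time, the measured TCP pose, the force and the opening at its end, in the units of the state.
- ctrl.get_obs(): the state, without advancing time (a new reading comes with each control period).
- ctrl.snapshot(name): name is "side" or "top"; returns a dict with "frame" (384x512x3 uint8, red, green, blue), "intrinsics" (3x3 intrinsics, pixels), "position" and "orientation" of the camera in the world. Camera axes: x right, y down, z forward; pixel columns grow to the right and rows downward; lengths in m; the calibration is good to about 2 mm. A picture is of the moment at which its call begins. There is no depth.
- ctrl.hand_in(): hands the job in, once; it reports no verdict.
Trained networks look in a picture, given as the dict that the camera call returned (one of the last four; its "shot" number tells which), for a name from the list of things; names that differ only in an ending like _2 or _b are one class to them, and where a whole thing is asked for, a point or a joint stands for the part that bears it (a point fixed in the world has none). Each returns a list of dicts, best first, with "conf" (0 to 1); they miss things now and then, are a little off and sometimes report something else, mostly with a low value. They report only what shows in the picture. A call takes as long as a camera call. They do not tell look-alikes from the thing itself.
- ctrl.recognise(name, picture): "position" ([x, y, z] in m, in world coordinates, good to about 4 mm: the middle of the surface that is visible of it).
- ctrl.regions_of(name, picture): "region" (384x512 bool, what is visible of it).
The state is a dict: "t": time; "joint_pos": joint angles; "dq": joint speeds; "effort": joint torques, N m; "tool_pos": TCP position; "tcp_rot": TCP orientation; "wrist_force": force on the tool from outside, world axes, zero at the start; "wrist_torque": the same for the moment, N m; "opening": finger opening in m.
Only numpy, scipy, OpenCV 4.12 (cv2) and the standard library are available. Lean on these libraries where they do the work, as an engineer would, in place of code of your own. Each camera call takes 0.05 s, during which the arm holds its last target. There are 200 camera calls.

### The job

Load the blue tray of tubes into the checking machine. Lift the tray's leading edge by its handle bar and rest it on the machine's raised sill with the back edge still on the bench, let go, then slide the tray over the sill between the guides until it is fully home against the stop inside the machine. Finally swing the gate arm fully shut behind the tray; never tip the tray steeply, keep every tube in it and leave the other things on the bench alone.

Things in the scene. Friction and masses are not known exactly. Their poses are not given: they have to be found in the camera images.
- tray: Open blue plastic tray, 180 long (x) x 120 wide (y) x 50 mm high, walls 6 mm, floor 5 mm, loose, about 0.42 to 0.74 kg with its three tubes. Origin: centre of its flat underside; +x points to its leading end (with the handle bar), z up. Rear wall (-x end): plain flat face. Tubes lie along x behind a 30 mm high cross wall; 35 mm behind the front wall is empty.
- tray_handle (a point): Middle of the tray's handle bar: round bar 12 mm thick, 100 mm long along the tray's y, centre 66 mm above the tray's underside and 84 mm ahead of its origin, right above the front wall (16 mm between bar centre and wall top). Held by two 8 mm stubs 44 mm either side of this point.
- tray_nose (a point): Middle of the tray's leading bottom edge (90 mm ahead of the tray's origin, at the underside).
- tray_heel (a point): Middle of the tray's back bottom edge (90 mm behind the tray's origin, at the underside). While the tray lies across the sill, rubber fingers pressed on the rear wall drag this edge down and can wedge the tray; once the tray's origin is 15 to 30 mm past the sill, backing off lets it tip level onto the deck by its own weight, this edge rising to about 20 mm.
- tube1: Loose pink tube with brass end, 24 mm thick, 115 mm long, lying in the tray; origin on its underside at mid length, x along it.
- tube2: As tube1, in the middle compartment.
- tube3: As tube1, in the third compartment.
- infeed: Fixed infeed of the checking machine. Origin on the bench at the middle of the sill's face; +x points level into the machine, y across, z up. A flat steel deck 200 mm wide begins at x = 0: first a 20 mm high, 12 mm wide aluminium sill, then the deck 18 mm high. Guide rails to z = 48 mm, x = 0 to 160 mm, inner faces at y = +-72 mm, flared to about +-83 mm at the sill.
- stop (a point): Middle of the foot of the stop face inside the machine, on the infeed's axis at its x = 215, z = 18 mm. Against it the tray's origin is at infeed x = 125 mm, its back edge at x = 35 mm. A white housing 160 mm high covers infeed x = 155 to 245 mm; its opening is 156 mm wide and up to z = 125 mm: the handle bar passes in, a gripper above it does not.
- gate (a joint): Angle of the gate arm in rad: 0 = fully shut, straight across the mouth of the infeed (along the infeed's y, at its x = -20 mm); grows as it opens, about 1.6 = open, pointing back away from the machine (to infeed -x). Seen from above it closes clockwise. Stops at 0 and 2.0; it stays where it is left (friction about 0.12 N m).
- gate_knob (a point): Middle of the upright black knob on the gate arm, 170 mm from the pivot axis: cylinder 22 mm thick, from 48 to 98 mm above the bench; this point is 76 mm above the bench. The arm under it is a steel bar 12 mm thick, from 36 to 48 mm above the bench.
- gate_pivot (a point): On the gate's vertical pivot axis, 76 mm above the bench, fixed to the infeed at its x = -20, y = -115 mm.
- sheets: Bystander: stack of white sheets 110 x 150 x 45 mm; origin centre of underside.
- bottle: Bystander: bottle 64 mm thick, 160 mm high; origin centre of underside.
- bin: Bystander: small open blue bin 70 x 110 x 50 mm; origin centre of underside.
There are look-alikes about, which are no part of the job. Leave any black or green look-alike of the tube3 alone.

How it is judged:
On the way, in this order (a step that is already met when the one before it is completed fails the run):
1. the tray rests with its leading edge over the sill and its back edge on the bench, let go (x of tray_nose in the frame of infeed above 0.002 m and height (world z) of tray_nose above 0.015 m and height (world z) of tray_heel below 0.006 m and contact force between tray and infeed above 0.2 N and contact force between the fingers and tray below 0.1 N), for 0.2 s.
2. the tray is over the sill and home against the stop (x of tray in the frame of infeed above 0.117 m and z of tray_heel in the frame of infeed above 0.014 m and angle between tray's own z axis and vertical below 0.05 rad), for 0.2 s.
At the end, for the whole second after the job is handed in: Tray flat on the deck (tilt under 0.05 rad, underside at z 14 to 26 mm), in line with the infeed within 0.15 rad, origin past infeed x = 117 mm (home is 125), at rest, each tube within 80 mm of the tray origin; gate under 0.12 rad (x of tray in the frame of infeed above 0.117 m and z of tray in the frame of infeed between 0.014 and 0.026 m and angle between tray's own z axis and vertical below 0.05 rad and angle between the x axis of tray and the x axis of infeed, either way round below 0.15 rad and linear speed of tray below 0.02 m/s and value of joint gate below 0.12 rad and distance between each of tube1, tube2, tube3 and tray below 0.08 m); the robot touches nothing.
It fails at once if the tray is tipped steeply (more than 0.4 rad) (angle between tray's own z axis and vertical above 0.4 rad).
It fails at once if a tube leaves the tray (distance between any of tube1, tube2, tube3 and tray above 0.09 m).
It fails at once if a bystander is shifted by more than 30 mm (distance of any of sheets, bottle, bin from where it was at the start of the episode above 0.03 m).
It also fails if it takes over 72 s, if anything falls off the work surface, if the arm or the gripper's body presses on something with over 40 N, if the wrist force passes 120 N, or if a joint passes its speed limit or range.

## Working session

There is one attempt and no reset: what is moved stays moved. The work goes in short steps, Python scripts to look and compute and a tool call to move; the robot and the scene stay as the last step left them, time stands still between calls to the robot, and variables do not carry over. Pictures are saved under pics/ and viewed, about 8 in all and at most 12, crops included, and the job is handed in when it is done.

Besides the shell and the picture viewer there is one more tool, called after "Request:" as a command line: name --argument value ..., lists and objects as JSON in quotes. send_rows: Moves the arm, as the interface text tells. Its arguments: {"type":"object","properties":{"motion":{"type":"array","items":{"type":"array"}},"squeeze":{"type":"number"}},"required":["motion"]}

```bash
ls; mkdir -p pics; cat > h.py <<'E'
from cell import ctrl
import numpy as np, cv2
from scipy.spatial.transform import Rotation as R
def snap(n,f=None):
    s=ctrl.snapshot(n)
    if f: cv2.imwrite('pics/'+f,cv2.cvtColor(s['frame'],cv2.COLOR_RGB2BGR))
    return s
def Rm(o):
    o=np.array(o,float)
    return o if o.shape==(3,3) else R.from_rotvec(o).as_matrix() if o.size==3 else R.from_quat(o).as_matrix()
def proj(s,p):
    c=Rm(s['orientation']).T@(np.array(p)-s['position']); q=np.array(s['intrinsics'])@c; return q[:2]/q[2]
def unproj(s,u,v,z):
    d=Rm(s['orientation'])@np.linalg.inv(s['intrinsics'])@np.array([u,v,1.]); o=np.array(s['position']); return o+d*(z-o[2])/d[2]
E
python3 - <<'E'
from h import *
o=ctrl.get_obs(); print({k:np.round(v,3) for k,v in o.items()})
for n in('top','side'):
    s=snap(n,n+'0.png'); print(n,s['position'],s['orientation'],s['intrinsics'],s['shot'])
    for k in('tray','tray_handle','tray_nose','tray_heel','tube3','infeed','stop','gate_knob','gate_pivot','sheets','bottle','bin'):
        r=ctrl.recognise(k,s)
        for q in r: 
            if q['conf']>.2: print(k,round(q['conf'],2),np.round(q['position'],3),np.round(proj(s,q['position'])))
E
```

```text
pics
{'t': np.float64(0.0), 'joint_pos': array([ 1.089,  0.399,  0.045,  1.538, -0.019,  1.207, -0.051]), 'dq': array([ 0.003, -0.   ,  0.001,  0.001,  0.001,  0.   ,  0.   ]), 'effort': array([-0.0000e+00, -4.7512e+01,  1.3650e+00, -2.5422e+01,  1.2000e-02,
        9.0000e-03, -0.0000e+00]), 'tool_pos': array([ 0.243, -0.602,  0.23 ]), 'tcp_rot': array([-2.603,  1.758,  0.003]), 'wrist_force': array([ 0.554, -0.946,  0.626]), 'wrist_torque': array([-0.021, -0.009,  0.042]), 'opening': np.float64(0.085)}
top [0.39190627 0.07241331 1.08144017] [-2.12946041  2.141125   -0.17730734] [[351.45896839   0.         256.81846416]
 [  0.         351.45896839 195.54897935]
 [  0.           0.           1.        ]] 1
tray 0.8 [0.638 0.055 0.025] [262. 173.]
tray_handle 0.73 [0.636 0.06  0.026] [260. 174.]
tray_handle 0.34 [ 0.403 -0.128  0.005] [323. 250.]
tray_nose 0.65 [0.643 0.057 0.027] [262. 172.]
tray_nose 0.21 [ 0.613 -0.216  0.045] [352. 179.]
tube3 0.74 [0.726 0.275 0.022] [192. 146.]
tube3 0.71 [0.566 0.274 0.023] [191. 197.]
tube3 0.63 [0.432 0.194 0.022] [216. 241.]
tube3 0.53 [0.59
[... 988 characters left out ...]
0.349 0.078] [197. 150.]
tube3 0.65 [0.794 0.053 0.021] [323. 202.]
tube3 0.65 [0.57  0.26  0.022] [253. 173.]
tube3 0.52 [0.435 0.171 0.021] [218. 188.]
tube3 0.5 [0.63  0.106 0.023] [274. 195.]
tube3 0.48 [0.669 0.11  0.027] [285. 193.]
infeed 0.9 [ 0.614 -0.312  0.106] [287. 258.]
infeed 0.26 [ 0.311 -0.38   0.044] [176. 299.]
stop 0.74 [ 0.617 -0.31   0.102] [287. 258.]
gate_knob 0.5 [0.501 0.029 0.055] [238. 202.]
gate_pivot 0.83 [ 0.617 -0.308  0.105] [287. 257.]
gate_pivot 0.69 [0.356 0.347 0.077] [196. 151.]
sheets 0.63 [ 0.311 -0.383  0.039] [176. 301.]
sheets 0.41 [0.631 0.103 0.025] [274. 195.]
bottle 0.81 [0.358 0.352 0.074] [196. 151.]
bin 0.83 [ 0.4   -0.113  0.021] [209. 239.]
```

```bash
python3 - <<'E'
import cv2
a=cv2.imread('pics/top0.png'); cv2.imwrite('pics/top0c.png',cv2.resize(a[80:300,140:430],None,fx=2.7,fy=2.7,interpolation=cv2.INTER_CUBIC))
a=cv2.imread('pics/side0.png'); cv2.imwrite('pics/side0c.png',cv2.resize(a[100:330,120:400],None,fx=2.6,fy=2.6,interpolation=cv2.INTER_CUBIC))
E
```

```text
(no output)
```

View pics/top0c.png

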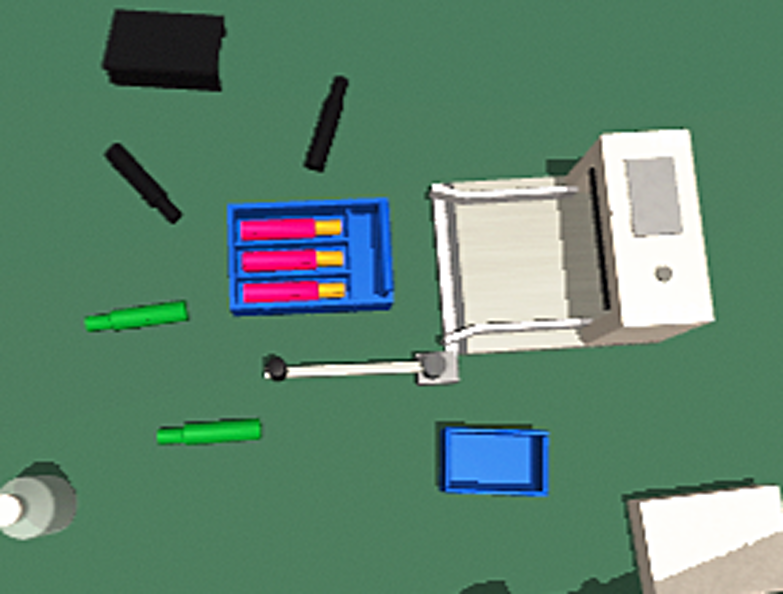

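View pics/side0c.png

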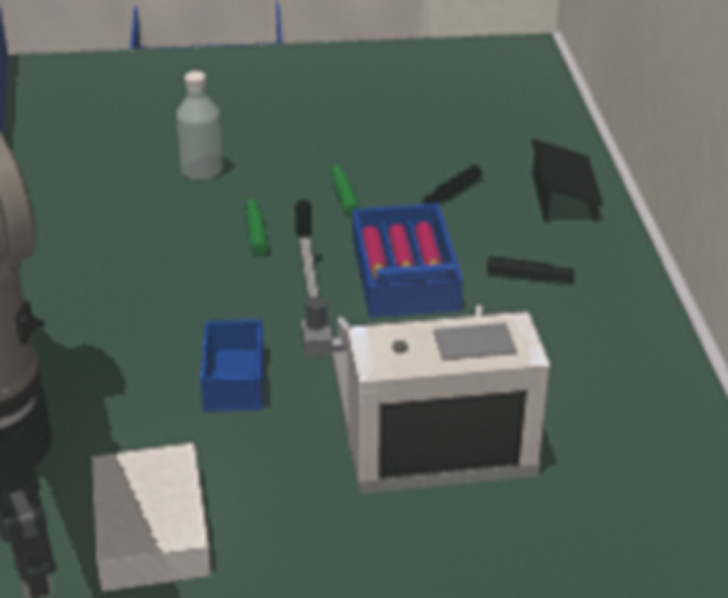

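Seen in the two pictures. Top crop:
- The tray with three pink tubes is at crop (310,257), with its bar end to the right at (388,245).
- The infeed is at (560,250), the gate pivot at (432,365) and the knob at (275,368).

Candidates for "tray":
- Blue tray with tubes, full-image (255,175). This matches the description.
- Blue bin, (323,250).
- Black box, (201,98).

The tubes are the three pink ones. The green and black ones are look-alikes.

```bash
cat > fit.py <<'E'
from h import *
from scipy.optimize import minimize
def pts(p):  # tray outline points in world
    x,y,a=p; c,s=np.cos(a),np.sin(a)
    P=[(i*.09,j*.06,k) for i in(-1,1) for j in(-1,1) for k in(0,.05)]+[(.084+d,j*.05,.066+e) for j in(-1,1) for d in(-.006,.006) for e in (-.004,.004)]
    return np.array([(x+c*u-s*v,y+s*u+c*v,z) for u,v,z in P])
def blue(s,z):
    f=s['frame'].astype(int); m=((f[...,2]>f[...,0]+30)&(f[...,2]>f[...,1]+25))|((f[...,0]>f[...,1]+50))
    u,v=proj(s,z); n,l,st,ce=cv2.connectedComponentsWithStats(m.astype(np.uint8))
    u0,v0=int(u),int(v); w=l[v0-12:v0+12,u0-12:u0+12]; k=np.bincount(w[w>0]).argmax(); 
    c=np.argwhere(l==k)[:,::-1]; h=cv2.convexHull(c.astype(np.int32)); o=np.zeros(m.shape,np.uint8); cv2.fillConvexPoly(o,h,1); return o
def fit(shots,p0):
    M=[blue(s,(p0[0],p0[1],.03)) for s in shots]
    def cost(p):
        t=0
        for s,m in zip(shots,M):
            q=np.array([proj(s,w) for w in pts(p)]); h=cv2.convexHull((q*16).round().astype(np.int32))
            o=np.zeros((384*1,512),np.uint8); cv2.fillConvexPoly(o,h,255,cv2.LINE_AA,4)
            t+=np.abs(o/255.-m).sum()/m.sum()
        return t
    best=min((minimize(cost,np.array(p0)+d,method='Nelder-Mead',options=dict(initial_simplex=np.array(p0)+d+np.array([[0,0,0],[.012,0,0],[0,.012,0],[0,0,.1]]),xatol=1e-4,fatol=1e-4)) for d in ([0,0,0],[.01,-.01,.05],[-.01,.01,-.05])),key=lambda r:r.fun)
    return best.x,best.fun,M
E
python3 - <<'E'
from fit import *
t,s=snap('top','t1.png'),snap('side','s1.png')
for sh in([t],[s],[t,s]):
    p,f,M=fit(sh,[.635,.08,-1.57]); print(np.round(p,4),round(f,3),[m.sum() for m in M])
a=cv2.imread('pics/t1.png')[115:235,285:425]; cv2.imwrite('pics/t1c.png',cv2.resize(a,None,fx=5.0,fy=5.0,interpolation=cv2.INTER_CUBIC))
E
```

```text
[ 0.633   0.0794 -1.5326] 0.028 [np.uint64(2607)]
[ 0.6328  0.081  -1.5662] 0.067 [np.uint64(1543)]
[ 0.6331  0.0799 -1.5552] 0.102 [np.uint64(2607), np.uint64(1543)]
```

View pics/t1c.png

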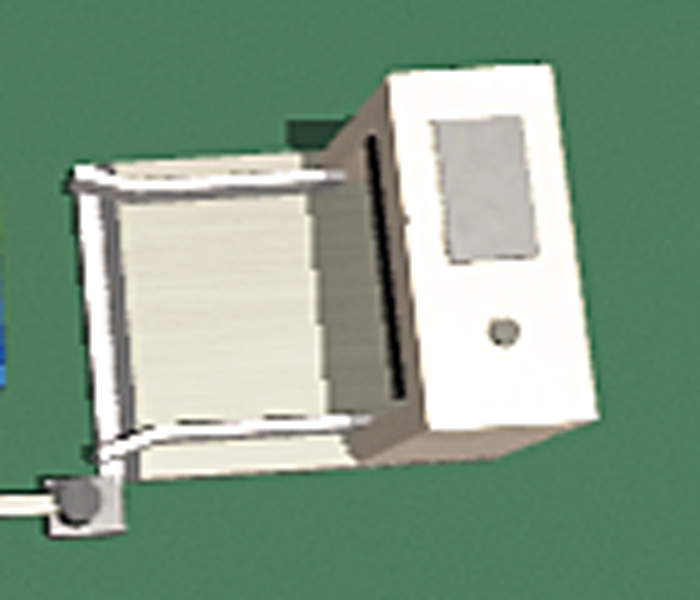

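The close crop shows the sill's front edge from (82,200) to (100,440), the rails at (200–340,180) and (200–365,425), the housing top corners, and the pivot cap at (78,502).

```bash
python3 - <<'E'
from fit import *
t=snap('top'); g=lambda c,r,z: unproj(t,285+(c+.5)/5-.5,115+(r+.5)/5-.5,z)
def ang(a,b): d=b-a; return np.arctan2(d[1],d[0])
for n,a,b in(('sill',g(82,200,.02),g(100,440,.02)),('railU',g(200,183,.048),g(340,175,.048)),('railL',g(200,430,.048),g(365,420,.048)),('hfront',g(388,75,.16),g(427,430,.16)),('hback',g(552,65,.16),g(598,417,.16)),('hsideU',g(388,75,.16),g(552,65,.16)),('hsideL',g(427,430,.16),g(598,417,.16))):
    print(n,np.round(a[:2],4),np.round(b[:2],4),round(ang(a,b),3),round(np.linalg.norm(b-a),3))
for z in(.05,.076,.09): print('pivot',z,np.round(g(78,502,z),4))
print('knob top', np.round(unproj(t,140+275/2.7,80+367/2.7,.098),4))
E
```

```text
sill [ 0.6979 -0.0671] [ 0.5464 -0.0741] -3.095 0.152
railU [ 0.7002 -0.1356] [ 0.7047 -0.2211] -1.517 0.086
railL [ 0.548  -0.1299] [ 0.5535 -0.2283] -1.515 0.099
hfront [ 0.7275 -0.2185] [ 0.5305 -0.2283] -3.091 0.197
hback [ 0.7328 -0.3089] [ 0.5369 -0.3195] -3.087 0.196
hsideU [ 0.7275 -0.2185] [ 0.7328 -0.3089] -1.513 0.091
hsideL [ 0.5305 -0.2283] [ 0.5369 -0.3195] -1.5 0.091
pivot 0.05 [ 0.5052 -0.056   0.05  ]
pivot 0.076 [ 0.5023 -0.0527  0.076 ]
pivot 0.09 [ 0.5008 -0.051   0.09  ]
knob top [0.4982 0.114  0.098 ]
```

Infeed origin is about (0.621,-0.069) with yaw -1.518. The tray is at (0.633,0.080) with yaw about -1.54, which puts it 20 mm to the +y side. I'm turning the jaws along the tray's x and moving above the handle.

Request:
send_rows --motion '[[[0, 0, 0], 0.115, 0.0854], [[0, 0, 0], 0.115, 0.0854], [[0, 0, 0], 0.115, 0.0854], [[-0.036, -0.026, 0], 0, 0.0854], [[-0.036, -0.026, 0], 0, 0.0854], [[-0.036, -0.026, 0], 0, 0.0854], [[-0.036, -0.026, 0], 0, 0.0854], [[-0.036, -0.026, 0], 0, 0.0854], [[-0.036, -0.026, 0], 0, 0.0854], [[-0.036, -0.026, 0], 0, 0.0854], [[-0.036, -0.026, 0], 0, 0.0854], [[-0.036, -0.026, 0], 0, 0.0854]]' --squeeze 30

```text
t: 2.65
tool_pos: [0.4652, -0.2688, 0.2317]
tcp_rot: [-2.263, 2.179, -0.001]
wrist_force: [0.8, -0.0, -0.2]
opening: 0.0852
```

Request:
send_rows --motion '[[[-0.036, -0.026, 0], 0, 0.0854], [[-0.036, -0.026, 0], 0, 0.0854], [[-0.036, -0.026, 0], 0, 0.0854], [[-0.036, -0.026, 0], 0, 0.0854], [[-0.036, -0.026, 0], 0, 0.0854], [[-0.036, -0.026, 0], 0, 0.0854], [[-0.036, -0.026, 0], 0, 0.0854], [[0, 0, 0], 0, 0.0854], [[0, 0, 0], 0, 0.0854]]'

```text
t: 3.55
tool_pos: [0.6369, -0.0103, 0.2309]
tcp_rot: [2.266, -2.176, -0.001]
wrist_force: [-0.7, -0.6, 0.7]
opening: 0.0853
```

```bash
cat > st.py <<'E'
from fit import *
O=np.array([.621,-.069]); Y=-1.518
def inf(p): d=np.array(p[:2])-O; c,s=np.cos(Y),np.sin(Y); return np.array([c*d[0]+s*d[1],-s*d[0]+c*d[1]])
def st():
    o=ctrl.get_obs(); Rt=Rm(o['tcp_rot']); y=np.arctan2(Rt[1,0],Rt[0,0])
    print('t',round(float(o['t']),2),'tcp',np.round(o['tool_pos'],4),'inf',np.round(inf(o['tool_pos']),4),'yaw',round(y,3),'F',np.round(o['wrist_force'],1),'op',round(float(o['opening']),4)); return o,Rt
def to(p,Rt,o): return np.round(Rt.T@(np.array(p)-o['tool_pos']),4)
E
python3 - <<'E'
from st import *
o,Rt=st()
p,f,M=fit([snap('side')],[.633,.08,-1.54]); print('side',np.round(p,4),round(f,3))
print(to([.6356,-.004,.051],Rt,o), inf([.6356,-.004]))
E
```

```text
t 3.55 tcp [ 0.6369 -0.0103  0.2309] inf [-0.0578  0.019 ] yaw -1.53 F [-0.7 -0.6  0.7] op 0.0853
side [ 0.6324  0.0811 -1.5663] 0.064
[-0.0063  0.001   0.1799] [-0.06413896  0.01800982]
```

Request:
send_rows --motion '[[[-0.006, 0.001, 0.03], 0, 0.05], [[0, 0, 0.03], 0, 0.05], [[0, 0, 0.03], 0, 0.05], [[0, 0, 0.03], 0, 0.05], [[0, 0, 0.03], 0, 0.05], [[0, 0, 0.03], 0, 0.05], [[0, 0, 0], 0, 0.05], [[0, 0, 0], 0, 0.05], [[0, 0, 0], 0, 0.05]]'

```text
t: 4.5
tool_pos: [0.6369, -0.0066, 0.0535]
tcp_rot: [-2.26, 2.179, -0.004]
wrist_force: [0.3, -0.4, -0.0]
opening: 0.05
```

```bash
python3 - <<'E'
from st import *
st(); s=snap('side','s2.png')
a=cv2.imread('pics/s2.png')[130:280,220:360]; cv2.imwrite('pics/s2c.png',cv2.resize(a,None,fx=4,fy=4,interpolation=cv2.INTER_CUBIC))
E
```

```text
t 4.5 tcp [ 0.6369 -0.0066  0.0535] inf [-0.0615  0.0192] yaw -1.534 F [ 0.3 -0.4 -0. ] op 0.05
```

View pics/s2c.png

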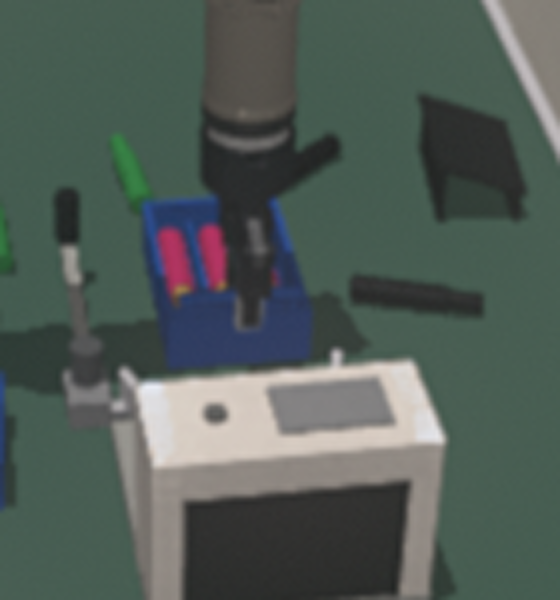

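The fingers straddle the bar and front wall at crop (248,300). Closing now.

Request:
send_rows --motion '[[[0, 0, 0.001], 0, 0.03], [[0, 0, 0], 0, 0.02], [[0, 0, 0], 0, 0.008], [[0, 0, 0], 0, 0.008], [[0, 0, 0], 0, 0.008], [[0, 0, 0], 0, 0.008], [[0, 0, 0], 0, 0.008]]' --squeeze 35

```text
t: 5.25
tool_pos: [0.636, -0.0052, 0.0512]
tcp_rot: [-2.263, 2.178, -0.001]
wrist_force: [-1.2, 0.7, 5.8]
opening: 0.0104
```

```bash
python3 - <<'E'
from st import *
st()
E
```

```text
t 5.25 tcp [ 0.636  -0.0052  0.0512] inf [-0.0629  0.0183] yaw -1.533 F [-1.2  0.7  5.8] op 0.0104
```

Request:
send_rows --motion '[[[0, 0, -0.005], 0, 0.008], [[-0.001, 0, -0.006], 0, 0.008], [[-0.002, 0, -0.006], 0, 0.008], [[-0.002, 0, -0.006], 0, 0.008], [[-0.002, 0, -0.005], 0, 0.008], [[0, 0, 0], 0, 0.008]]'

```text
t: 5.85
tool_pos: [0.6355, 0.0017, 0.0791]
tcp_rot: [-2.264, 2.178, -0.001]
wrist_force: [-0.7, 0.2, -3.9]
opening: 0.0107
```

```bash
python3 - <<'E'
from st import *
st(); s=snap('side','s3.png')
a=cv2.imread('pics/s3.png')[130:280,220:360]; cv2.imwrite('pics/s3c.png',cv2.resize(a,None,fx=4,fy=4,interpolation=cv2.INTER_CUBIC))
E
```

```text
t 5.85 tcp [0.6355 0.0017 0.0791] inf [-0.0698  0.0182] yaw -1.532 F [-0.7  0.2 -3.9] op 0.0107
```

View pics/s3c.png

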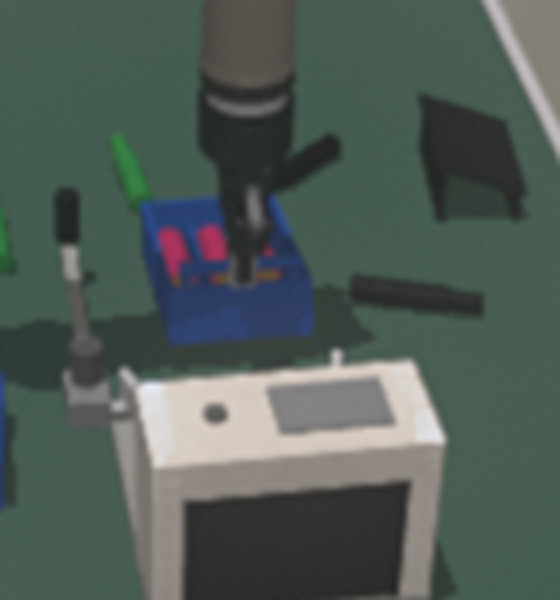

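Lifted with the bar held; the load is about 3.9 N. Now carrying forward and 18 mm sideways over the sill.

Request:
send_rows --motion '[[[0.005, 0, -0.004], -0.015, 0.008], [[0.01, 0.003, -0.003], 0, 0.008], [[0.014, 0.003, -0.002], 0, 0.008], [[0.014, 0.003, 0], 0, 0.008], [[0.014, 0.003, 0], 0, 0.008], [[0.014, 0.003, 0], 0, 0.008], [[0.014, 0.003, 0], 0, 0.008], [[0.014, 0, 0], 0, 0.008], [[0.014, 0, 0], 0, 0.008], [[0, 0, 0], 0, 0.008], [[0, 0, 0], 0, 0.008]]'

```text
t: 7.0
tool_pos: [0.6235, -0.1137, 0.0875]
tcp_rot: [2.278, -2.163, 0.002]
wrist_force: [0.4, -1.1, -4.2]
opening: 0.011
```

```bash
python3 - <<'E'
from st import *
st(); s=snap('side','s4.png'); t=snap('top','t4.png')
a=cv2.imread('pics/s4.png')[150:290,220:360]; b=cv2.imread('pics/t4.png')[110:250,230:370]; cv2.imwrite('pics/4c.png',cv2.resize(np.hstack([a,b]),None,fx=2.85,fy=2.85,interpolation=cv2.INTER_CUBIC))
E
```

```text
t 7.0 tcp [ 0.6235 -0.1137  0.0875] inf [0.0448 0.0001] yaw -1.519 F [ 0.4 -1.1 -4.2] op 0.011
```

View pics/4c.png

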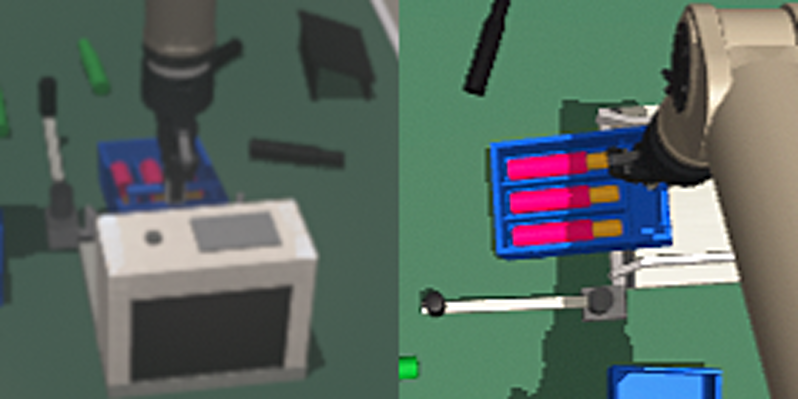

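```bash
python3 - <<'E'
from st import *
s=snap('top')
for u,v,z in((262.6,160.9,.05),(265.4,200.2,.05),(325,196,.085)):
    w=unproj(s,u,v,z); print(np.round(w,4),np.round(inf(w),4))
f=s['frame'].astype(int); m=((f[...,2]>f[...,0]+30)&(f[...,2]>f[...,1]+25))
# side-edge lines: lower edge of blue per column, upper edge per column
for u in range(266,326,8):
    r=np.where(m[140:215,u])[0]; 
    if len(r): 
        k=(u-263)/62*.036+.05; print(u,r.min()+140,r.max()+140,np.round(inf(unproj(s,u,r.min()+139.5,k)),4),np.round(inf(unproj(s,u,r.max()+140.5,k)),4))
E
```

```text
[0.6702 0.0535 0.05  ] [-0.1198  0.0556]
[0.5499 0.0462 0.05  ] [-0.1188 -0.0649]
[ 0.5558 -0.1243  0.085 ] [ 0.0518 -0.068 ]
266 159 200 [-0.1091  0.062 ] [-0.1171 -0.0662]
274 158 200 [-0.0851  0.0624] [-0.0937 -0.0683]
282 158 199 [-0.0614  0.0597] [-0.0703 -0.0674]
290 157 198 [-0.0378  0.0601] [-0.0471 -0.0665]
298 156 198 [-0.0143  0.0605] [-0.0244 -0.0685]
306 155 197 [0.0089 0.0609] [-0.0016 -0.0677]
314 154 196 [0.032  0.0613] [ 0.021  -0.0668]
322 174 195 [ 0.0492 -0.0013] [ 0.0435 -0.066 ]
```

Tray is parallel and about 3 mm to the -y side. Lowering onto the sill, then letting go.

Request:
send_rows --motion '[[[0, -0.003, 0.003], 0, 0.008], [[0.001, 0, 0.003], 0, 0.008], [[0, 0, 0.002], 0, 0.008], [[0, 0, 0], 0, 0.008], [[0, 0, 0], 0, 0.04], [[0, 0, 0], 0, 0.04], [[0, 0, 0], 0, 0.04], [[0, 0, 0], 0, 0.04], [[0, 0, 0], 0, 0.04], [[0, 0, 0], 0, 0.04], [[0, 0, 0], 0, 0.04], [[0, 0, 0], 0, 0.04]]'

```text
t: 8.35
tool_pos: [0.6262, -0.1134, 0.0793]
tcp_rot: [2.279, -2.162, 0.0]
wrist_force: [-0.6, 0.4, -0.2]
opening: 0.0397
```

```bash
python3 - <<'E'
from st import *
st(); s=snap('side','s5.png'); t=snap('top','t5.png')
a=cv2.imread('pics/s5.png')[150:290,220:360]; b=cv2.imread('pics/t5.png')[110:250,230:370]; cv2.imwrite('pics/5c.png',cv2.resize(np.hstack([a,b]),None,fx=2.85,fy=2.85,interpolation=cv2.INTER_CUBIC))
E
```

```text
t 8.35 tcp [ 0.6262 -0.1134  0.0793] inf [0.0446 0.0029] yaw -1.518 F [-0.6  0.4 -0.2] op 0.0397
```

View pics/5c.png

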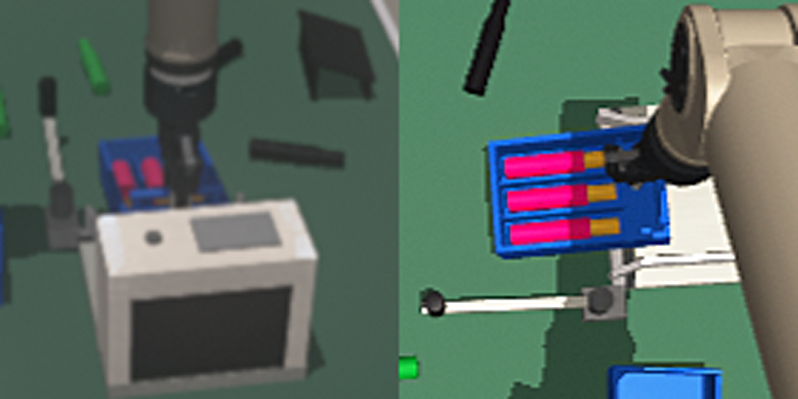

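Released: wrist force is about 0, and the tray lies across the sill at crop (580,195) with its tubes in. Now regripping and pulling it on over the sill, lowering the bar as it goes.

Request:
send_rows --motion '[[[0, 0, 0], 0, 0.02], [[0, 0, 0], 0, 0.008], [[0, 0, 0], 0, 0.008], [[0, 0, 0], 0, 0.008], [[0, 0, 0], 0, 0.008], [[0.006, 0, 0.001], 0, 0.008], [[0.007, 0, 0.001], 0, 0.008], [[0.007, 0, 0.001], 0, 0.008], [[0.007, 0, 0.001], 0, 0.008], [[0, 0, 0], 0, 0.008]]'

```text
t: 9.45
tool_pos: [0.6277, -0.1415, 0.0751]
tcp_rot: [-2.278, 2.164, -0.0]
wrist_force: [0.5, 2.7, 1.5]
opening: 0.0108
```

```bash
python3 - <<'E'
from st import *
st()
E
```

```text
t 9.45 tcp [ 0.6277 -0.1415  0.0751] inf [0.0727 0.0029] yaw -1.52 F [0.5 2.7 1.5] op 0.0108
```

Request:
send_rows --motion '[[[0.007, 0, 0.002], 0, 0.008], [[0.007, 0, 0.001], 0, 0.008], [[0.007, 0, 0.001], 0, 0.008], [[0.007, 0, 0.001], 0, 0.008], [[0.001, 0, 0.001], 0, 0.008], [[0, 0, 0], 0, 0.008]]'

```text
t: 10.05
tool_pos: [0.6303, -0.1597, 0.0708]
tcp_rot: [-2.283, 2.149, 0.01]
wrist_force: [-4.3, 19.7, 9.6]
opening: 0.0102
```

```bash
python3 - <<'E'
from st import *
st()
E
```

```text
t 10.05 tcp [ 0.6303 -0.1597  0.0708] inf [0.091  0.0045] yaw -1.51 F [-4.3 19.7  9.6] op 0.0102
```

Request:
send_rows --motion '[[[-0.009, 0, 0], 0, 0.008], [[0, 0, 0], 0, 0.008]]'

```text
t: 10.25
tool_pos: [0.6297, -0.1604, 0.0705]
tcp_rot: [-2.28, 2.16, -0.004]
wrist_force: [0.6, 5.4, 3.4]
opening: 0.0103
```

```bash
python3 - <<'E'
from st import *
st(); s=snap('side','s6.png'); t=snap('top','t6.png')
a=cv2.imread('pics/s6.png')[150:290,220:360]; b=cv2.imread('pics/t6.png')[110:250,230:370]; cv2.imwrite('pics/6c.png',cv2.resize(np.hstack([a,b]),None,fx=2.85,fy=2.85,interpolation=cv2.INTER_CUBIC))
E
```

```text
t 10.25 tcp [ 0.6297 -0.1604  0.0705] inf [0.0917 0.0038] yaw -1.516 F [0.6 5.4 3.4] op 0.0103
```

View pics/6c.png

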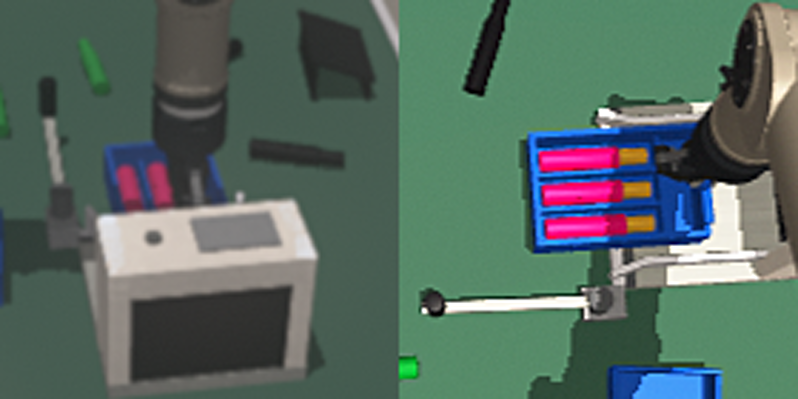

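The gripper body likely touched the housing (about 20 N, since eased). The tray origin is around +7 mm and nearly level. I'll let go and push the bar from behind with closed fingers in the empty bay, which gives the body more room.

Request:
send_rows --motion '[[[-0.001, 0, 0], 0, 0.035], [[0, 0, 0], 0, 0.035], [[0, 0, 0], 0, 0.035], [[0, 0, -0.025], 0, 0.035], [[0, 0, -0.03], 0, 0.035], [[-0.02, 0, 0], 0, 0.0], [[-0.012, 0, 0], 0, 0.0], [[0, 0, 0], 0, 0.0], [[0, 0, 0], 0, 0.0]]'

```text
t: 11.25
tool_pos: [0.6261, -0.1284, 0.1232]
tcp_rot: [2.278, -2.16, -0.001]
wrist_force: [0.2, -0.7, -0.0]
opening: 0.0002
```

```bash
python3 - <<'E'
from st import *
st(); t=snap('top','t7.png')
f=t['frame'].astype(int); m=((f[...,2]>f[...,0]+30)&(f[...,2]>f[...,1]+25))
# rear rim: leftmost blue col per row
for r in range(162,196,6):
    c=np.where(m[r,250:340])[0].min()+250; print(r,c,np.round(inf(unproj(t,c-.5,r,.05)),4),np.round(inf(unproj(t,c-.5,r,.068)),4))
b=cv2.imread('pics/t7.png')[120:240,260:380]; cv2.imwrite('pics/7c.png',cv2.resize(b,None,fx=4.5,fy=4.5,interpolation=cv2.INTER_CUBIC))
E
```

```text
t 11.25 tcp [ 0.6261 -0.1284  0.1232] inf [0.0596 0.002 ] yaw -1.518 F [ 0.2 -0.7 -0. ] op 0.0002
162 275 [-0.084   0.0501] [-0.0853  0.0453]
168 276 [-0.0823  0.0313] [-0.0835  0.0269]
174 276 [-0.0835  0.0128] [-0.0847  0.0087]
180 276 [-0.0848 -0.0056] [-0.0859 -0.0093]
186 277 [-0.083 -0.024] [-0.0842 -0.0275]
192 277 [-0.0842 -0.0422] [-0.0854 -0.0453]
```

View pics/7c.png

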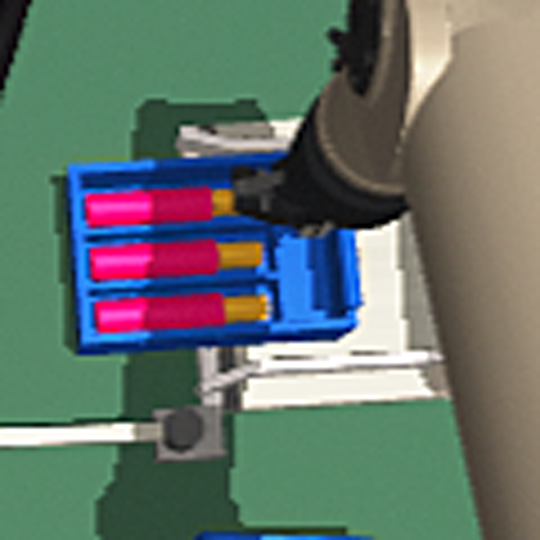

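Request:
send_rows --motion '[[[-0.01, 0, 0], 0, 0.0], [[0, 0, 0.024], 0, 0.0], [[0, 0, 0.024], 0, 0.0], [[0.007, 0, 0], 0, 0.0], [[0.006, 0, 0], 0, 0.0], [[0.006, 0, 0], 0, 0.0], [[0, 0, 0], 0, 0.0]]'

```text
t: 12.0
tool_pos: [0.6284, -0.1386, 0.0778]
tcp_rot: [-2.276, 2.165, -0.005]
wrist_force: [0.9, -0.0, 0.4]
opening: 0.0001
```

```bash
python3 - <<'E'
from st import *
st()
E
```

```text
t 12.0 tcp [ 0.6284 -0.1386  0.0778] inf [0.0699 0.0037] yaw -1.521 F [ 0.9 -0.   0.4] op 0.0001
```

Request:
send_rows --motion '[[[0.003, 0, 0.004], 0, 0.0], [[0.005, 0, 0], 0, 0.0], [[0.004, 0, 0], 0, 0.0], [[0.004, 0, 0], 0, 0.0], [[0.002, 0, 0], 0, 0.0], [[0, 0, 0], 0, 0.0]]'

```text
t: 12.6
tool_pos: [0.6284, -0.1546, 0.0722]
tcp_rot: [2.279, -2.162, 0.0]
wrist_force: [0.3, 2.1, -0.2]
opening: -0.0005
```

```bash
cat > rear.py <<'E'
from st import *
def rear(t):
    f=t['frame'].astype(int); m=((f[...,2]>f[...,0]+30)&(f[...,2]>f[...,1]+25))
    P=[]
    for r in range(160,198,3):
        w=np.where(m[r,250:360])[0]
        if len(w): P.append([*inf(unproj(t,w.min()+249.5,r,.068))])
    return np.round(P,4)
E
python3 - <<'E'
from rear import *
st(); print(rear(snap('top','t8.png')).T)
E
```

```text
t 12.6 tcp [ 0.6284 -0.1546  0.0722] inf [0.0859 0.0028] yaw -1.518 F [ 0.3  2.1 -0.2] op -0.0005
[[-0.073  -0.0706 -0.0742 -0.0719 -0.0725 -0.0731 -0.0738 -0.0715 -0.0721
  -0.0727 -0.0733 -0.0739 -0.0716]
 [ 0.0508  0.0414  0.0325  0.0232  0.0141  0.005  -0.004  -0.0132 -0.0222
  -0.0311 -0.04   -0.049  -0.058 ]]
```

Request:
send_rows --motion '[[[0.003, 0, 0], 0, 0.0], [[0.002, 0, 0], 0, 0.0], [[0, 0, 0], 0, 0.0]]'

```text
t: 12.95
tool_pos: [0.6286, -0.1599, 0.0722]
tcp_rot: [2.279, -2.162, 0.001]
wrist_force: [0.2, 2.2, -0.3]
opening: 0.0001
```

```bash
python3 - <<'E'
from rear import *
st(); print(rear(snap('top','t9.png')).mean(0))
b=cv2.imread('pics/t9.png')[120:240,250:390];a=snap('side','s9.png')['frame'][150:270,220:360,::-1]; cv2.imwrite('pics/9c.png',cv2.resize(np.hstack([a,b]),None,fx=2.8,fy=2.8,interpolation=cv2.INTER_CUBIC))
E
```

```text
t 12.95 tcp [ 0.6286 -0.1599  0.0722] inf [0.0912 0.0027] yaw -1.518 F [ 0.2  2.2 -0.3] op 0.0001
[-0.06765385 -0.00417692]
```

View pics/9c.png

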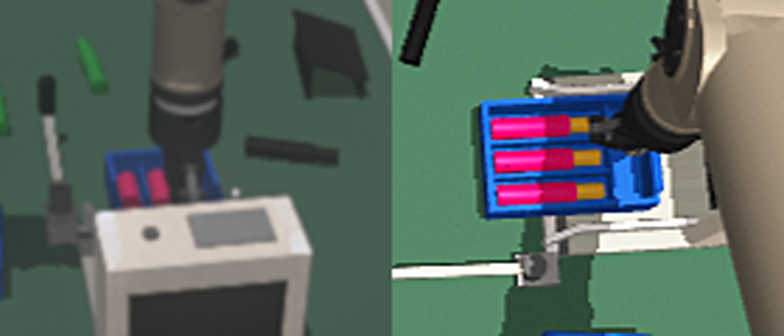

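The tray sits level on the sill and deck, rear edge at about -68 mm, so the origin is about +22 mm. The tubes are in. Retracting, moving behind and turning the jaws across.

Request:
send_rows --motion '[[[-0.003, 0, -0.03], 0, 0.0], [[-0.003, 0, -0.035], 0, 0.0], [[-0.005, 0, -0.035], 0, 0.0], [[-0.04, 0, 0], 0, 0.0], [[-0.04, 0, 0], 0, 0.0], [[-0.04, 0, 0], 0, 0.0], [[-0.04, 0, 0], 0, 0.06], [[-0.03, 0, 0], 0, 0.06], [[0, 0, 0], 0.143, 0.06], [[0, 0, 0], 0.143, 0.06], [[0, 0, 0], 0.143, 0.06], [[0, 0, 0], 0.143, 0.06]]'

```text
t: 14.25
tool_pos: [0.6185, 0.0398, 0.1726]
tcp_rot: [-1.568, 2.723, -0.004]
wrist_force: [0.2, -0.7, 0.4]
opening: 0.0594
```

Request:
send_rows --motion '[[[0, 0, 0], 0.143, 0.06], [[0, 0, 0], 0.143, 0.06], [[0, 0, 0], 0.143, 0.06], [[0, 0, 0], 0.143, 0.06], [[0, 0, 0], 0.143, 0.06], [[0, 0, 0], 0.143, 0.06], [[0, 0, 0], 0.143, 0.06], [[0, 0, 0], 0, 0.06]]'

```text
t: 15.05
tool_pos: [0.6158, 0.0385, 0.1662]
tcp_rot: [0.255, -3.116, 0.007]
wrist_force: [-0.2, 0.3, -0.3]
opening: 0.0602
```

```bash
python3 - <<'E'
from rear import *
o,Rt=st(); t=snap('top','t10.png'); print(rear(t).T); print(np.round(o['joint_pos'],2))
print(fit([t],[.64,-.09,-1.52])[:2]) 
E
```

```text
t 15.05 tcp [0.6158 0.0385 0.1662] inf [-0.1076  0.0005] yaw -2.978 F [-0.2  0.3 -0.3] op 0.0602
[[-0.0106  0.0598  0.056  -0.0128 -0.0135  0.0595  0.0587 -0.0127 -0.0134
   0.0592  0.0584 -0.0155 -0.0133]
 [ 0.0471  0.0338  0.0249  0.0197  0.0106 -0.0027 -0.0117 -0.0166 -0.0256
  -0.0388 -0.0477 -0.0524 -0.0614]]
[-0.49  0.44  0.47  1.69 -0.21  1.08 -2.93]
(array([ 0.63138377, -0.10177544, -1.54433911]), np.float64(0.4048607594936709))
```

Joint 7 is near its limit, so I'm turning the other way round.

Request:
send_rows --motion '[[[0, 0, 0], -0.144, 0.06], [[0, 0, 0], -0.144, 0.06], [[0, 0, 0], -0.144, 0.06], [[0, 0, 0], -0.144, 0.06], [[0, 0, 0], -0.144, 0.06], [[0, 0, 0], -0.144, 0.06], [[0, 0, 0], -0.144, 0.06], [[0, 0, 0], -0.144, 0.06], [[0, 0, 0], -0.144, 0.06], [[0, 0, 0], -0.144, 0.06], [[0, 0, 0], -0.144, 0.06]]'

```text
t: 16.2
tool_pos: [0.6157, 0.0401, 0.1661]
tcp_rot: [2.412, -2.001, -0.021]
wrist_force: [-0.1, 0.4, -0.4]
opening: 0.0598
```

Request:
send_rows --motion '[[[0, 0, 0], -0.144, 0.06], [[0, 0, 0], -0.144, 0.06], [[0, 0, 0], -0.144, 0.06], [[0, 0, 0], -0.144, 0.06], [[0, 0, 0], -0.144, 0.06], [[0, 0, 0], -0.144, 0.06], [[0, 0, 0], -0.144, 0.06], [[0, 0, 0], -0.144, 0.06], [[0, 0, 0], -0.144, 0.06], [[0, 0, 0], -0.144, 0.06], [[0, 0, 0], 0, 0.06]]'

```text
t: 17.3
tool_pos: [0.6158, 0.04, 0.1665]
tcp_rot: [-3.138, -0.075, 0.023]
wrist_force: [-0.0, -0.5, 0.2]
opening: 0.0598
```

```bash
python3 - <<'E'
from rear import *
o,Rt=st(); t=snap('top','t11.png'); print(rear(t).T); print(np.round(o['joint_pos'],2),np.round(Rt,3)); s=snap('side','s11.png')
a=cv2.imread('pics/t11.png')[110:250,230:370]; cv2.imwrite('pics/11c.png',cv2.resize(np.hstack([a,s['frame'][140:280,220:360,::-1]]),None,fx=2.8,fy=2.8,interpolation=cv2.INTER_CUBIC))
E
```

```text
t 17.3 tcp [0.6158 0.04   0.1665] inf [-0.1091  0.0005] yaw 0.048 F [-0.  -0.5  0.2] op 0.0598
[[ 0.0369  0.0598  0.056   0.0463  0.0485  0.0595  0.0557  0.0578  0.0629
   0.065   0.0671  0.0663]
 [ 0.0444  0.0338  0.0249  0.0163  0.007  -0.0027 -0.0116 -0.0207 -0.03
  -0.0392 -0.0482 -0.0571]]
[-0.01  0.41 -0.16  1.68  0.07  1.08 -0.14] [[ 0.999  0.048 -0.015]
 [ 0.048 -0.999  0.002]
 [-0.014 -0.003 -1.   ]]
```

View pics/11c.png

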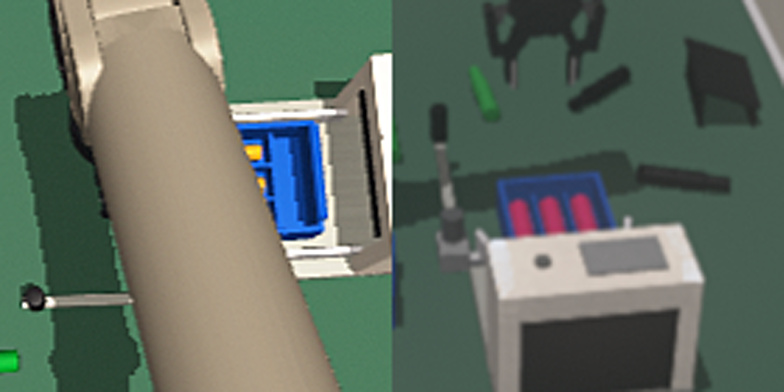

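The tray lies level between the guides, and the tubes are in. Lowering behind the rear wall, then pushing.

Request:
send_rows --motion '[[[0, 0, 0.04], 0.0, 0.06], [[0, 0, 0.04], 0, 0.06], [[0, 0, 0.04], 0, 0.06], [[0, 0, 0.011], 0, 0.06], [[0, 0.012, 0], 0, 0.06], [[0, 0.012, 0], 0, 0.06], [[0, 0.01, 0], 0, 0.06], [[0, 0.01, 0], 0, 0.06], [[0, 0.01, 0], 0, 0.06], [[0, 0, 0], 0, 0.06]]'

```text
t: 18.4
tool_pos: [0.617, -0.015, 0.0358]
tcp_rot: [-3.14, -0.071, 0.021]
wrist_force: [0.5, -0.4, 0.2]
opening: 0.0601
```

```bash
python3 - <<'E'
from rear import *
st()
E
```

```text
t 18.4 tcp [ 0.617  -0.015   0.0358] inf [-0.0541 -0.0011] yaw 0.045 F [ 0.5 -0.4  0.2] op 0.0601
```

Request:
send_rows --motion '[[[0, 0.01, 0], 0, 0.06], [[0, 0.01, 0], 0, 0.06], [[0, 0.01, 0], 0, 0.06], [[0, 0.01, 0], 0, 0.06], [[0, 0.01, 0], 0, 0.06]]'

```text
t: 18.9
tool_pos: [0.6184, -0.0625, 0.0348]
tcp_rot: [-3.138, -0.076, 0.025]
wrist_force: [-0.0, 4.0, 2.2]
opening: 0.06
```

```bash
python3 - <<'E'
from rear import *
st(); t=snap('top','t12.png'); f=t['frame'].astype(int); m=((f[...,2]>f[...,0]+30)&(f[...,2]>f[...,1]+25))
for r in range(155,205,6):
    w=np.where(m[r,250:400])[0]+250
    if len(w): print(r,np.round(inf(unproj(t,w.min()-.5,r,.068)),4),np.round(inf(unproj(t,w.max()+.5,r,.068)),4))
E
```

```text
t 18.9 tcp [ 0.6184 -0.0625  0.0348] inf [-0.0066 -0.0023] yaw 0.048 F [-0.   4.   2.2] op 0.06
155 [0.1393 0.0538] [0.1661 0.0522]
161 [0.1434 0.0351] [0.1671 0.0337]
167 [0.1504 0.0163] [0.1682 0.0153]
173 [ 0.1574 -0.0024] [ 0.1662 -0.0029]
179 [ 0.1643 -0.0209] [ 0.1672 -0.0211]
197 [-0.0019 -0.065 ] [ 0.0156 -0.0661]
```

Request:
send_rows --motion '[[[0, 0.008, 0], 0, 0.06], [[0, 0.007, 0], 0, 0.06], [[0, 0.006, 0], 0, 0.06], [[0, 0.005, 0], 0, 0.06], [[0, 0.003, 0], 0, 0.06]]'

```text
t: 19.45
tool_pos: [0.6193, -0.0926, 0.0343]
tcp_rot: [-3.139, -0.073, 0.027]
wrist_force: [-1.4, 9.6, 4.9]
opening: 0.0595
```

```bash
python3 - <<'E'
from rear import *
st()
E
```

```text
t 19.45 tcp [ 0.6193 -0.0926  0.0343] inf [ 0.0235 -0.0029] yaw 0.046 F [-1.4  9.6  4.9] op 0.0595
```

Request:
send_rows --motion '[[[0, 0.003, 0], 0, 0.06], [[0, 0.003, 0], 0, 0.06], [[0, 0, 0], 0, 0.06], [[0, 0, 0], 0, 0.06]]'

```text
t: 19.85
tool_pos: [0.6192, -0.0925, 0.0343]
tcp_rot: [-3.132, -0.076, 0.029]
wrist_force: [-1.6, 13.0, 5.5]
opening: 0.0601
```

```bash
python3 - <<'E'
from rear import *
st(); t=snap('top','t13.png'); f=t['frame'].astype(int); m=((f[...,2]>f[...,0]+30)&(f[...,2]>f[...,1]+25))
for r in range(155,205,3):
    w=np.where(m[r,250:400])[0]+250
    if len(w): print(r,np.round(inf(unproj(t,w.min()-.5,r,.068)),4),np.round(inf(unproj(t,w.max()+.5,r,.068)),4))
E
```

```text
t 19.85 tcp [ 0.6192 -0.0925  0.0343] inf [ 0.0234 -0.003 ] yaw 0.049 F [-1.6 13.   5.5] op 0.0601
182 [ 0.0488 -0.0232] [ 0.0635 -0.0241]
194 [ 0.0427 -0.0587] [ 0.069  -0.0603]
```

At the stop: TCP stalled and force rose to 13 N. Backing off, rising and moving towards the knob's outer side.

Request:
send_rows --motion '[[[0, -0.012, 0], 0, 0.06], [[0, -0.03, 0], 0, 0.06], [[0, 0, -0.04], 0, 0.03], [[0, 0, -0.04], 0, 0], [[0, 0, -0.04], 0, 0], [[-0.03, -0.035, 0], 0, 0], [[-0.035, -0.03, 0], 0, 0], [[-0.035, -0.03, 0], 0, 0], [[-0.035, -0.03, 0], 0, 0], [[-0.035, -0.03, 0], 0, 0], [[0, 0, 0], 0, 0]]'

```text
t: 21.0
tool_pos: [0.4379, 0.0917, 0.1567]
tcp_rot: [3.139, 0.083, -0.032]
wrist_force: [1.1, -0.2, 0.1]
opening: -0.0003
```

```bash
python3 - <<'E'
from rear import *
o,Rt=st(); t=snap('top','t14.png')
f=t['frame'].astype(int); m=((f[...,2]>f[...,0]+30)&(f[...,2]>f[...,1]+25))
for r in range(155,205,6):
    w=np.where(m[r,290:400])[0]+290
    if len(w): print(r,np.round(inf(unproj(t,w.min()-.5,r,.068)),4),np.round(inf(unproj(t,w.max()+.5,r,.068)),4))
s=snap('side','s14.png')
for q in(t,s):
    for k in('gate_knob','tray','tube1'):
        for d in ctrl.recognise(k,q): 
            if d['conf']>.3: print(k,round(d['conf'],2),np.round(d['position'],3),np.round(proj(q,d['position'])),np.round(inf(d['position']),3))
E
```

```text
t 21.0 tcp [0.4379 0.0917 0.1567] inf [-0.1701 -0.1744] yaw 0.053 F [ 1.1 -0.2  0.1] op -0.0003
155 [0.0352 0.0598] [0.1661 0.0522]
161 [0.0277 0.0418] [0.1671 0.0337]
167 [0.0262 0.0236] [0.1682 0.0153]
173 [0.0276 0.0052] [ 0.1692 -0.003 ]
179 [ 0.026  -0.0128] [ 0.1672 -0.0211]
185 [ 0.0274 -0.031 ] [ 0.1682 -0.0392]
191 [ 0.0259 -0.0488] [ 0.1692 -0.0572]
gate_knob 0.74 [ 0.503 -0.033  0.049] [292. 216.] [-0.042 -0.116]
tray 0.86 [ 0.638 -0.17   0.048] [337. 171.] [0.102 0.012]
tube1 0.69 [0.433 0.219 0.022] [208. 241.] [-0.298 -0.173]
tube1 0.64 [0.565 0.275 0.02 ] [190. 197.] [-0.346 -0.037]
tube1 0.61 [ 0.622 -0.167  0.044] [336. 177.] [ 0.098 -0.004]
tube1 0.55 [0.791 0.061 0.018] [260. 127.] [-0.121  0.176]
tube1 0.54 [0.728 0.276 0.021] [191. 146.] [-0.339  0.125]
tube1 0.5 [ 0.59  -0.166  0.045] [336. 187.] [ 0.095 -0.036]
tube1 0.5 [ 0.664 -0.16   0.041] [333. 163.] [0.093 0.039]
gate_knob 0.85 [0.502 0.026 0.054] [239. 203.] [-0.102 -0.113]
tray 0.43 [ 0.627 -0.106  0.069] [281. 222.] [0.037 0.004]
tube1 0.66 [0.727 0.265 0.019] [295. 171.] [-0.328  0.123]
tube1 0.66 [0.435 0.174 0.018] [218. 188.] [-0.253 -0.173]
tube1 0.64 [0.792 0.051 0.022] [323. 202.] [-0.111  0.177]
tube1 0.4 [0.571 0.254 0.02 ] [254. 174.] [-0.325 -0.033]
```

```bash
python3 - <<'E'
from rear import *
t=snap('top'); f=t['frame'].astype(float)
def edge(sig,lo,hi): # half-level crossing
    x=np.arange(lo,hi); s=sig[lo:hi]; h=(s.min()+s.max())/2; i=np.argmax(s>h); return x[i-1]+(h-s[i-1])/(s[i]-s[i-1])
for r in range(160,196,5):
    b=f[r,:,2]-f[r,:,0]; w=f[r,:,0]
    k=np.argmax(b[290:345]>60)+290
    eb=edge(b,k-6,k+3); es=edge(w,293,307)
    print(r,round(eb,2),round(es,2),'tray',np.round(inf(unproj(t,eb,r,.068)),4),'sill',np.round(inf(unproj(t,es,r,.02)),4))
print(np.round(f[176,296:326]).astype(int).tolist())
E
```

```text
160 314.2 300.48 tray [0.033  0.0446] sill [-0.0008  0.0597]
165 314.54 301.22 tray [0.0327 0.0293] sill [0.0002 0.0436]
170 315.23 301.48 tray [0.0335 0.014 ] sill [-0.0003  0.0276]
175 315.55 301.77 tray [ 0.0331 -0.0012] sill [-0.0006  0.0117]
180 316.0 302.47 tray [ 0.0331 -0.0163] sill [ 0.0003 -0.0041]
185 316.08 302.5 tray [ 0.0321 -0.0312] sill [-0.0009 -0.0198]
190 316.49 303.39 tray [ 0.032  -0.0462] sill [ 0.0006 -0.0356]
195 315.19 303.5 tray [ 0.0269 -0.0608] sill [-0.0003 -0.0511]
[[77, 124, 94], [76, 122, 92], [77, 124, 93], [75, 123, 93], [76, 126, 95], [52, 79, 63], [161, 150, 146], [255, 255, 255], [255, 255, 255], [255, 255, 255], [199, 190, 184], [88, 90, 86], [111, 111, 109], [103, 102, 101], [216, 210, 190], [248, 242, 221], [174, 166, 146], [78, 83, 88], [24, 40, 76], [0, 22, 63], [16, 61, 139], [26, 121, 241], [42, 87, 188], [255, 35, 128], [255, 67, 178], [255, 82, 197], [255, 76, 191], [255, 78, 191], [255, 73, 186], [255, 64, 180]]
```

Tray's rear edge is at about 33 mm relative to the sill edge, and home is 35 mm, so it is home. Lowering beside the knob.

Request:
send_rows --motion '[[[0, -0.02, 0], 0, 0], [[0, 0, 0.035], 0, 0], [[0, 0, 0.035], 0, 0], [[0, 0, 0.028], 0, 0], [[0, 0, 0], 0, 0]]'

```text
t: 21.95
tool_pos: [0.4371, 0.1091, 0.0563]
tcp_rot: [3.14, 0.073, -0.039]
wrist_force: [-0.7, -0.0, 0.8]
opening: -0.0002
```

```bash
python3 - <<'E'
from rear import *
o,Rt=st(); p=inf(o['tool_pos'])
for th in np.r_[1.58,np.arange(1.5,-.06,-.1),-.04]:
    off=.0235+.002*np.sin(th); k=np.array([-.02-.17*np.sin(th),-.115+.17*np.cos(th)])-off*np.array([np.cos(th),np.sin(th)])
    d=k-p; print(round(th,2),'dx_tool',round(d[1],3),'dy_tool',round(d[0],3)); p=k
t=snap('top'); r=[d for d in ctrl.regions_of('gate_knob',t)][:1]
for d in r:
    a=np.argwhere(d['region']); i=a[a[:,1]<a[:,1].min()+8]; print(d['conf'],a.min(0)[::-1],a.max(0)[::-1],inf(unproj(t,*i.mean(0)[::-1],.098)))
E
```

```text
t 21.95 tcp [0.4371 0.1091 0.0563] inf [-0.1876 -0.1743] yaw 0.047 F [-0.7 -0.   0.8] op -0.0002
1.58 dx_tool 0.032 dy_tool -0.002
1.5 dx_tool 0.014 dy_tool -0.002
1.4 dx_tool 0.017 dy_tool -0.0
1.3 dx_tool 0.017 dy_tool 0.001
1.2 dx_tool 0.017 dy_tool 0.003
1.1 dx_tool 0.017 dy_tool 0.005
1.0 dx_tool 0.016 dy_tool 0.006
0.9 dx_tool 0.015 dy_tool 0.008
0.8 dx_tool 0.015 dy_tool 0.009
0.7 dx_tool 0.014 dy_tool 0.011
0.6 dx_tool 0.012 dy_tool 0.012
0.5 dx_tool 0.011 dy_tool 0.013
0.4 dx_tool 0.01 dy_tool 0.014
0.3 dx_tool 0.008 dy_tool 0.015
0.2 dx_tool 0.007 dy_tool 0.016
0.1 dx_tool 0.005 dy_tool 0.017
-0.0 dx_tool 0.003 dy_tool 0.017
-0.04 dx_tool 0.001 dy_tool 0.007
0.77 [260 212] [304 219] [-0.1291408  -0.11808936]
```

Request:
send_rows --motion '[[[0.016, -0.002, 0], 0, 0], [[0.016, 0, 0], 0, 0], [[0.014, -0.002, 0], 0, 0], [[0.017, 0, 0], 0, 0], [[0.017, 0.001, 0], 0, 0], [[0.017, 0.003, 0], 0, 0], [[0.017, 0.005, 0], 0, 0], [[0, 0, 0], 0, 0]]'

```text
t: 22.85
tool_pos: [0.5581, 0.1099, 0.0599]
tcp_rot: [-3.139, -0.069, 0.017]
wrist_force: [-1.3, -0.4, 0.6]
opening: -0.0
```

```bash
python3 - <<'E'
from rear import *
o,Rt=st(); t=snap('top')
for d in ctrl.regions_of('gate_knob',t)[:1]:
    a=np.argwhere(d['region'])[:,::-1]; print(d['conf'],a.min(0),a.max(0)); c,v=a.mean(0),np.linalg.svd(a-a.mean(0),full_matrices=False)[2][0]
    e=inf(unproj(t,*(c+v*10),.048))-inf(unproj(t,*(c-v*10),.048)); print('gate angle~',np.arctan2(-e[0],e[1]),'or +-pi')
E
```

```text
t 22.85 tcp [0.5581 0.1099 0.0599] inf [-0.182  -0.0533] yaw 0.044 F [-1.3 -0.4  0.6] op -0.0
0.68 [284 128] [403 222]
gate angle~ 1.930620875138445 or +-pi
```

Request:
send_rows --motion '[[[0.014, 0.007, 0.002], 0, 0], [[0.014, 0.008, 0], 0, 0], [[0.014, 0.009, 0], 0, 0], [[0.013, 0.011, 0], 0, 0], [[0.012, 0.012, 0], 0, 0], [[0.01, 0.013, 0], 0, 0], [[0.01, 0.014, 0], 0, 0], [[0.008, 0.015, 0], 0, 0], [[0, 0, 0], 0, 0]]'

```text
t: 23.85
tool_pos: [0.6546, 0.0216, 0.0537]
tcp_rot: [3.139, 0.066, -0.025]
wrist_force: [0.8, -0.3, 0.5]
opening: -0.0004
```

```bash
python3 - <<'E'
from rear import *
o,Rt=st()
for n in('side','top'):
    t=snap(n,n+'15.png')
    for d in ctrl.recognise('gate_knob',t)[:2]: print(n,round(d['conf'],2),np.round(inf(d['position']),3),np.round(d['position'],3))
E
```

```text
t 23.85 tcp [0.6546 0.0216 0.0537] inf [-0.0887  0.0384] yaw 0.042 F [ 0.8 -0.3  0.5] op -0.0004
side 0.65 [-0.036 -0.022] [ 0.597 -0.034  0.05 ]
```

Request:
send_rows --motion '[[[0.008, 0.013, 0], 0, 0], [[0.005, 0.013, 0], 0, 0], [[0.003, 0.01, 0], 0, 0], [[0.001, 0.008, 0], 0, 0], [[0, 0.005, 0], 0, 0], [[0, 0.003, 0], 0, 0], [[0, 0, 0], 0, 0]]'

```text
t: 24.75
tool_pos: [0.6726, -0.0232, 0.0534]
tcp_rot: [-3.137, -0.075, 0.026]
wrist_force: [0.9, 3.4, 0.3]
opening: 0.0002
```

```bash
python3 - <<'E'
from rear import *
o,Rt=st()
E
```

```text
t 24.75 tcp [ 0.6726 -0.0232  0.0534] inf [-0.043   0.0539] yaw 0.048 F [0.9 3.4 0.3] op 0.0002
```

Request:
send_rows --motion '[[[0, 0.003, 0], 0, 0], [[0, 0.003, 0], 0, 0], [[0, 0, 0], 0, 0], [[0, 0, 0], 0, 0]]'

```text
t: 25.15
tool_pos: [0.6726, -0.0233, 0.0535]
tcp_rot: [-3.131, -0.081, 0.027]
wrist_force: [-0.1, 11.0, 0.6]
opening: -0.0001
```

```bash
python3 - <<'E'
from rear import *
o,Rt=st()
E
```

```text
t 25.15 tcp [ 0.6726 -0.0233  0.0535] inf [-0.0429  0.0539] yaw 0.052 F [-0.1 11.   0.6] op -0.0001
```

The gate is on its end stop: no motion, and force rose to 11 N. Backing off and clearing the view.

Request:
send_rows --motion '[[[0, -0.01, 0], 0, 0], [[0, -0.025, 0], 0, 0], [[0, -0.03, -0.02], 0, 0], [[0, -0.02, -0.04], 0, 0], [[0, -0.03, -0.04], 0, 0], [[0, -0.045, 0], 0, 0], [[0, -0.045, 0], 0, 0], [[0, -0.045, 0], 0, 0], [[0, 0, 0], 0, 0]]'

```text
t: 26.05
tool_pos: [0.6601, 0.2286, 0.1539]
tcp_rot: [-3.134, -0.092, 0.028]
wrist_force: [-0.2, 0.6, -0.2]
opening: 0.0002
```

```bash
python3 - <<'E'
from rear import *
o,Rt=st(); t=snap('top','t16.png'); s=snap('side','s16.png')
for n,q in(('top',t),('side',s)):
    for k in('gate_knob','tray','sheets','bottle','bin','tube1'):
        for d in ctrl.recognise(k,q)[:6 if k=='tube1' else 1]: print(n,k,round(d['conf'],2),np.round(d['position'],3),np.round(inf(d['position']),3))
b=cv2.imread('pics/t16.png')[115:245,270:410];a=s['frame'][140:270,220:360,::-1]; cv2.imwrite('pics/16c.png',cv2.resize(np.hstack([a,b]),None,fx=2.8,fy=2.8,interpolation=cv2.INTER_CUBIC))
E
```

```text
t 26.05 tcp [0.6601 0.2286 0.1539] inf [-0.2952  0.0547] yaw 0.058 F [-0.2  0.6 -0.2] op 0.0002
top gate_knob 0.62 [ 0.593 -0.053  0.053] [-0.018 -0.027]
top tray 0.8 [ 0.635 -0.174  0.05 ] [0.106 0.008]
top sheets 0.68 [ 0.315 -0.343  0.046] [ 0.258 -0.32 ]
top bottle 0.71 [0.357 0.357 0.11 ] [-0.439 -0.241]
top bin 0.93 [ 0.405 -0.127  0.001] [ 0.046 -0.219]
top tube1 0.68 [ 0.618 -0.168  0.044] [ 0.098 -0.008]
top tube1 0.59 [ 0.593 -0.166  0.046] [ 0.096 -0.033]
top tube1 0.55 [0.431 0.238 0.021] [-0.317 -0.173]
top tube1 0.51 [ 0.663 -0.163  0.037] [0.096 0.037]
top tube1 0.48 [0.562 0.302 0.019] [-0.373 -0.04 ]
side gate_knob 0.91 [ 0.597 -0.056  0.05 ] [-0.014 -0.024]
side sheets 0.58 [ 0.312 -0.381  0.043] [ 0.295 -0.325]
side bottle 0.82 [0.358 0.348 0.079] [-0.43 -0.24]
side bin 0.76 [ 0.401 -0.116  0.025] [ 0.035 -0.222]
side tube1 0.62 [0.793 0.051 0.022] [-0.111  0.178]
side tube1 0.6 [0.435 0.173 0.019] [-0.251 -0.173]
side tube1 0.48 [0.568 0.256 0.023] [-0.328 -0.036]
```

View pics/16c.png

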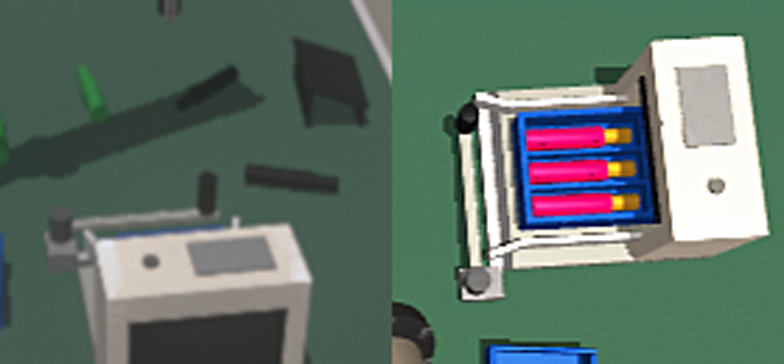

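The gate lies straight across the mouth, from knob (467,118) to pivot (477,280). The tray is home with its three tubes and its rear edge is at crop x≈517, about 33 mm past the sill. The bystanders have not moved, and the robot is clear.

```bash
python3 -c "
from cell import ctrl
print(ctrl.hand_in())"
```

```text
the job is handed in; nothing more can be done
None
```

I loaded the tray fully home in the machine, shut the gate behind it and handed the job in at about 26 s. The hand-in gives no verdict, so what follows rests on my own checks.

**How it went:** I lifted the tray by its bar, rested it across the sill and let go; the wrist force read about 0. I then gripped the bar again and pulled, and finished crossing the sill by pushing the bar from behind with closed fingers. Last, I pushed the rear wall until it stalled against the stop at 13 N and swung the gate to its end stop at 11 N.

**Last checks:**
- **Tray:** the rear edge measured about 33 mm past the sill (home is 35, the limit is about 27). It is in line with the infeed, with all three tubes in it.
- **Gate:** it looks straight across the mouth in both camera views.
- **Bystanders:** the bottle and bin read where they started. The top camera's first sheets reading was a false hit on the machine, so only the side view compares them, and there they had not moved.
- **Robot:** it is clear of everything.

**What went wrong or disagreed:**
- **20 N contact:** the pull over the sill met about 20 N, probably the gripper body touching the housing. I eased off straight away and switched to pushing.
- **Joint 7:** one turn ran joint 7 to -2.93 rad, just inside its -2.94 limit, so I turned the other way.
- **Rear edge reading:** a coarser first measurement gave 27 mm for the tray's rear edge. The sub-pixel measurement and the stall at the stop support 33 mm or more.

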